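# Hang the wheel sets and level the drying bar

## Task

Hang the two free wheel sets on the pivoting drying bar by their hooks: first the big set on the right arm, let go, then the small set on the left arm between the pivot and the set already clamped there. Their true weights are not known, so then slide a hung set along the bar until the bar stands level with everything hanging free. Be gentle: let the bar take each load slowly so that it does not swing when you let go, never let it tip much further than it leans at the start or press hard on it, and leave everything else where it is.

Things in the scene. Friction and masses are not known exactly. Their poses are not given: they have to be found in the camera images.
- big_set: Two equal road wheels (black tyres, tan hubs) lying flat one on the other, 80 mm across, together 28 mm high, carried by a steel hook. Origin under the wheels' centre, z up. Its mass is not known: 0.30 to 0.56 kg. It stands free on the table at first, hook opening (+x) away from the robot within 0.5 rad
- big_set_hook (a point): Underside of the hook roof's peak, 100 mm over the set's origin, same axes. Hook: C of 8 mm rod in the x-z plane, open to +x. From here: lower arm at z=-64 mm (rod centre) runs from the axis to x=-30 mm, the back rises there to z=-10, the roof slopes up to its peak over the origin and down to its tip at x=21, z=-6. A bar enters sideways from +x, free between z=-58 and -13, under the roof
- big_set_tab (a point): Middle of the flat aluminium grip tab that stands on the hook's roof, 128 mm over the set's origin, same axes: 24 mm in x, 10 mm in y (thin), 46 mm in z (105 to 151 mm over the origin)
- small_set: Two equal road wheels (black tyres, tan hubs) lying flat one on the other, 60 mm across, together 28 mm high, carried by a steel hook. Origin under the wheels' centre, z up. Its mass is not known: 0.16 to 0.25 kg. It stands free on the table at first, hook opening (+x) away from the robot within 0.5 rad
- small_set_hook (a point): Underside of the hook roof's peak, 100 mm over the set's origin, same axes. Hook: C of 8 mm rod in the x-z plane, open to +x. From here: lower arm at z=-64 mm (rod centre) runs from the axis to x=-30 mm, the back rises there to z=-10, the roof slopes up to its peak over the origin and down to its tip at x=21, z=-6. A bar enters sideways from +x, free between z=-58 and -13, under the roof
- small_set_tab (a point): Middle of the flat aluminium grip tab that stands on the hook's roof, 128 mm over the set's origin, same axes: 24 mm in x, 10 mm in y (thin), 46 mm in z (105 to 151 mm over the origin)
- rack: Balance rack, fixed to the table: grey base plate 130 x 200 x 12 mm (x, y), an 18 mm post and on it a yoke, 42 mm in x, 30 mm in y, top at z = 235 mm, that carries the pivoting bar (the bar is part of the rack). Origin under the base's centre, x away from the robot, y along the bar to the left, yaw within 0.15 rad
- bar_mid (a point): Middle of the bar = its pivot, on its axis, 215 mm over the table; turns with the bar, y along it to the left. Round steel bar, 14 mm thick, 400 mm long; end collars 24 mm across. A third set (60 mm across, 0.20 kg) is clamped on the left arm at y=+165 mm and stays; its clamp and screw reach 23 mm over the bar's axis
- bar (a joint): Tilt of the bar in rad about the rack's x axis: 0 level, negative left end down, positive right end down. Starts near -0.21 because of the clamped set. Springy at the pivot, in all about 1.5 N m per rad; lightly damped (swings about 1.5 times a second, dying out in about 2 s), hardly any friction
- spare_wheels: bystander: two bare road wheels, no hook, lying flat one on the other, 72 mm across, 30 mm high; origin under its centre
- paint_jar: bystander: amber glass jar, 52 mm across, 60 mm high; origin under its centre
- thinner_can: bystander: metal can, 60 mm across, 95 mm high; origin under its centre
- screwdriver: bystander: screwdriver lying flat
- wrench: bystander: wrench lying flat
- motor: bystander: small electric motor with a black gearbox lying flat, about 100 mm long, 36 mm high
Mind the look-alikes: they are no part of the job. What is shaped like the small_set but red is not meant.

How it is judged:
By the outcome, as a careful person would: the job done as asked, in the order asked, and still so for the second after the job is handed in, with the robot touching nothing.
It also fails if it takes over 69 s, if anything falls off the work surface, if the arm or the gripper's body presses on something with over 40 N, if the wrist force passes 120 N, or if a joint passes its speed limit or range.

## Robot

A 6-joint arm with a two-finger parallel gripper is mounted at the origin on the work surface. World frame = base frame: x ahead of the robot, y to its left, z up, the work surface at z = 0. Lengths are in m, angles in rad, forces in N, time in s.
With the tool pointing down it reaches from about 0.375 to 0.925 m from the base axis. Payload 5.7 kg.
Tool frame: the origin (TCP) lies midway between the tips of the shut fingers; the grasp point (between the pads) lies 19 mm behind it; z points along the fingers, x is the direction in which the jaws open and shut, and the axes are right-handed (so a half turn about z gives the same grasp; the last joint's range is limited). The gripper opens to 88 mm and grips with 3 to 60 N. Pads are 20 mm wide; open, the fingers measure 115 mm over their backs; the gripper's body (75 mm by 178 mm) begins 61 mm behind the grasp point.
Start: joints at [1.08, 0.359, 1.51, -0, 1.272, -0.115], TCP at [0.22, 0.558, 0.223] pointing down, gripper open.
Joint ranges: [-2.97, 2.97], [-1.01, 2.36], [0.21, 2.38], [-0.96, 4.11], [0.2, 2.71], [-2.98, 2.98]. Speed limits (rad/s): [2.39, 2.39, 3.14, 3.14, 3.14, 3.14].

## Interface

Orientations are given as a unit quaternion [x, y, z, w].
In Python, from bench import move_ptp, servo_line, goto_joints, move_gripper, sleep, inverse_kinematics, capture, PlanningError, close_job, spot_in, silhouettes, current_clock, current_joint_pos, current_qvel, current_joint_torque, current_position, current_orientation, current_force, current_torque, current_finger_gap gives the robot as it stands. Calls block until the motion is done:
- move_ptp(position, orientation): joint-space move of the TCP to a pose.
- servo_line(position, orientation=None, rate=0.15, contact_N=None): straight line of the TCP; orientation=None keeps the orientation; rate is the mean speed in m/s. With contact_N (N) it stops when the force on the tool has changed by that much, and returns True; else False.
- goto_joints(angles): joint-space move.
- move_gripper(opening): finger opening in m; the grip force is fixed at half the most; returns when the fingers have stopped.
- sleep(seconds).
- inverse_kinematics(position, orientation): joint angles nearest the present ones, or None.
- capture(name): name is "scene" or "top" or "wrist"; returns a dict with "image" (480x640x3 uint8, blue, green, red), "range_z" (480x640 float32, m along the optical axis (not along the pixel's ray), 0 where there is no reading), "intrinsics" (3x3 intrinsics, pixels), "R" (3x3) and "t" (3): a world point X has camera coordinates R X + t. Camera axes: x right, y down, z forward; pixel columns grow to the right and rows downward; lengths in m; the calibration is good to about 2 mm. The wrist camera is an equidistant fisheye: a pixel r from the principal point sees the ray r / f radians off the axis. A picture is of the moment at which its call begins.
A pose or a line that the arm cannot do raises PlanningError and nothing moves.
- close_job(): hands the job in, once; it reports no verdict.
Trained networks look in the newest picture that a camera, given by its name, has taken for a name from the list of things; names that differ only in an ending like _2 or _b are one class to them, and where a whole thing is asked for, a point or a joint stands for the part that bears it (a point fixed in the world has none). Each returns a list of dicts, best first, with "conf" (0 to 1); they miss things now and then, are a little off and sometimes report something else, mostly with a low value. They report only what shows in the picture. A call takes as long as a camera call. They do not tell look-alikes from the thing itself.
- spot_in(camera, query): "xy" ([column, row] in pixels, amid what is visible of it).
- silhouettes(camera, query): "region" (480x640 bool, what is visible of it) and "xy" ([column, row] in pixels, amid what is visible of it).
Readings, each from a call of its own:
- current_clock(): time.
- current_joint_pos(): joint angles.
- current_qvel(): joint speeds.
- current_joint_torque(): joint torques, N m.
- current_position(): TCP position.
- current_orientation(): TCP orientation.
- current_force(): force on the tool from outside, world axes, zero at the start.
- current_torque(): the same for the moment, N m.
- current_finger_gap(): finger opening in m.
Only numpy, scipy, OpenCV 4.12 (cv2) and the standard library are available. Lean on these libraries where they do the work, as an engineer would, in place of code of your own. Each camera call takes 0.05 s, during which the arm holds its last target.

## Working session

There is one attempt and no reset: what is moved stays moved. The work goes in short steps, each a Python script; the robot and the scene stay as the last script left them, time stands still between calls to the robot, and variables do not carry over. Pictures are saved under pics/ and viewed, and the job is handed in when it is done.

```bash
ls; mkdir -p pics; cat > h.py <<'E'
import numpy as np, cv2
from bench import *
def cap(n,save=None):
    c=capture(n)
    if save: cv2.imwrite(f'pics/{save}.png',c['image'])
    return c
def world(c,u,v,d=None):
    K=c['intrinsics']; d=c['range_z'][int(round(v)),int(round(u))] if d is None else d
    p=np.array([(u-K[0,2])/K[0,0]*d,(v-K[1,2])/K[1,1]*d,d])
    return c['R'].T@(p-c['t'])
def cloud(c):
    K=c['intrinsics'];d=c['range_z'];v,u=np.mgrid[:480,:640]
    P=np.stack([(u-K[0,2])/K[0,0]*d,(v-K[1,2])/K[1,1]*d,d],-1)
    W=(P-c['t'])@c['R']; W[d<=0]=np.nan
    return W
def pix(c,X):
    p=c['R']@np.array(X)+c['t'];K=c['intrinsics'];return (K@p/p[2])[:2]
E
python3 - <<'E'
from h import *
print(current_clock(),current_position(),current_orientation(),current_force())
for n in ['scene','top']:
    c=cap(n,n+'0'); np.savez(n+'0.npz',**c)
    print(n,c['intrinsics'].tolist(),(-c['R'].T@c['t']).round(3), c['R'].round(2).tolist())
    W=cloud(c)
    for q in ['big_set','small_set','rack','big_set_tab','small_set_tab','bar']:
        for r in silhouettes(n,q):
            m=r['region']; w=W[m]; print(q,round(r['conf'],2),np.round(r['xy']),m.sum(),np.nanmedian(w,0).round(3),np.nanmin(w,0).round(3),np.nanmax(w,0).round(3))
print(current_clock())
E
```

```text
pics
0.0 [0.21986794 0.557526   0.22182788] [ 8.26729315e-01  5.62599173e-01 -7.99531145e-04  4.13972828e-04] [-0.51568787 -0.83696623  0.61969216]
scene [[442.79227189862064, 0.0, 322.67487123303], [0.0, 442.79227189862064, 237.777321700389], [0.0, 0.0, 1.0]] [0.933 0.351 0.807] [[-0.62, 0.79, -0.01], [0.6, 0.46, -0.66], [-0.51, -0.41, -0.75]]
big_set 0.89 [399. 301.] 1318 [0.46 0.15 0.03] [ 0.349  0.094 -0.001] [0.587 0.205 0.191]
small_set 0.73 [341. 221.] 805 [ 0.353 -0.063  0.032] [ 0.24  -0.136  0.   ] [ 0.376 -0.034  0.155]
small_set 0.63 [313. 204.] 742 [ 0.342 -0.159  0.031] [ 0.243 -0.229 -0.   ] [ 0.369 -0.134  0.155]
small_set 0.6 [286. 165.] 704 [ 0.284 -0.294  0.031] [ 0.168 -0.422 -0.001] [ 0.314 -0.268  0.156]
rack 0.87 [299. 313.] 9174 [0.606 0.019 0.016] [ 0.455 -0.469 -0.002] [0.67  0.208 0.271]
big_set_tab 0.79 [394. 297.] 1371 [0.46 0.15 0.03] [ 0.338  0.09  -0.001] [0.589 0.205 0.191]
big_set_tab 0.23 [287. 225.] 772 [ 0.443 -0.15   0.033] [ 0.319 -0.279 -0.002] [0.586 0.001 0.237]
small_set_tab 0.8 [288. 168.] 678 [ 0.285 -0.294  0.032] [ 0.198 -0.399  0.   ] [
[... 1202 characters left out ...]
.158]
rack 0.55 [322. 192.] 4151 [0.593 0.011 0.015] [ 0.531 -0.201 -0.009] [0.667 0.22  0.272]
big_set_tab 0.62 [274. 248.] 652 [0.448 0.139 0.028] [ 0.41   0.103 -0.001] [0.488 0.182 0.159]
small_set_tab 0.68 [354. 282.] 377 [ 0.345 -0.067  0.029] [ 0.314 -0.097 -0.004] [ 0.373 -0.04   0.158]
small_set_tab 0.66 [440. 302.] 363 [ 0.281 -0.297  0.031] [ 0.249 -0.328  0.017] [ 0.307 -0.273  0.158]
small_set_tab 0.64 [389. 287.] 387 [ 0.34  -0.165  0.029] [ 0.309 -0.197 -0.004] [ 0.367 -0.137  0.156]
small_set_tab 0.58 [383. 244.] 352 [ 0.442 -0.151  0.03 ] [ 0.411 -0.184  0.01 ] [ 0.47  -0.126  0.156]
bar 0.58 [306. 188.] 1310 [0.597 0.051 0.208] [ 0.559 -0.225 -0.008] [0.66  0.204 0.272]
0.7
```

View pics/scene0.png

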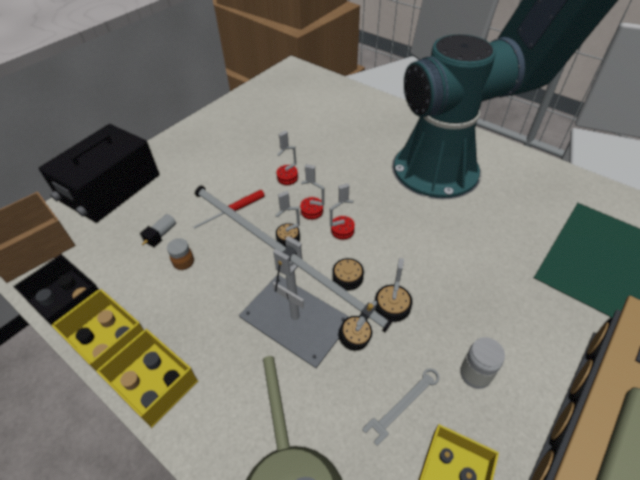

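View pics/top0.png

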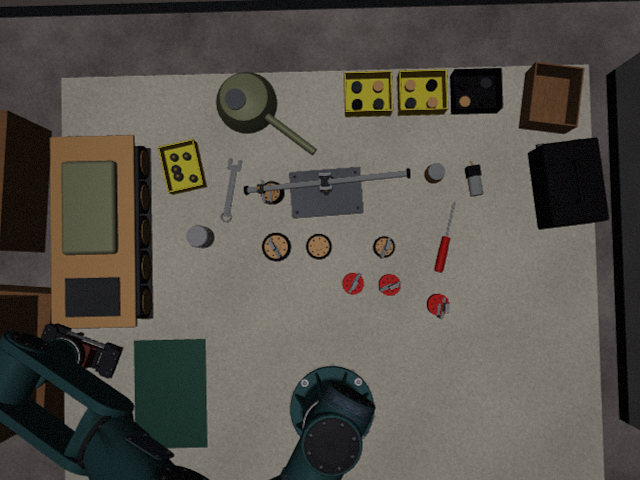

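The big set is at about (276,246) in the top image and the small black-tyred set at (384,246). The red ones are look-alikes. The bar runs from (248,190), the left end with the clamped set, to (408,173). Next I measure tab orientation, hook direction and bar axis.

```bash
python3 - <<'E'
from h import *
T=dict(np.load('top0.npz'));S=dict(np.load('scene0.npz'))
WT=cloud(T);WS=cloud(S)
def pts(lo,hi,W):
    m=np.all((W>lo)&(W<hi),-1); return W[m]
for nm,x,y,R in [('big',.447,.139,.06),('small',.442,-.151,.05),('spare',.447,.035,.05)]:
    for cn,W in (('top',WT),('scene',WS)):
        p=pts([x-R,y-R,.02],[x+R,y+R,.04],W)
        if len(p)>5:
            (cx,cy),r=cv2.minEnclosingCircle(p[:,:2].astype(np.float32)); print(nm,cn,'wheel',len(p),round(cx,4),round(cy,4),round(r,4),np.median(p[:,2]).round(4))
        p=pts([x-.08,y-.08,.108],[x+.08,y+.08,.17],W)
        if nm=='small' and cn=='scene': p=p[p[:,0]<.53]
        if len(p)>5:
            c,U,V=cv2.PCACompute2(p[:,:2].astype(np.float32),None); print(nm,cn,'tab',len(p),c.round(4),U[0].round(3),np.arctan2(U[0][1],U[0][0]).round(3),np.sqrt(V.ravel()).round(4),p.min(0).round(3),p.max(0).round(3))
        p=pts([x-.08,y-.08,.045],[x+.08,y+.08,.1],W)
        if len(p)>5: print(nm,cn,'hookpts',len(p)); print(p[::max(1,len(p)//10)].round(3).tolist())
for cn,W in (('top',WT),('scene',WS)):
    p=pts([.5,-.25,.15],[.7,.25,.3],W)
    for y in np.arange(-.22,.24,.02):
        q=p[abs(p[:,1]-y)<.01]
        if len(q): print(cn,round(y,2),len(q),np.median(q[:,0]).round(4),q[:,2].max().round(4),np.median(q[:,2]).round(4))
def crop(c,u0,v0,u1,v1,name):
    im=c['image'][v0:v1,u0:u1]; s=min(800/im.shape[1],600/im.shape[0]); cv2.imwrite(f'pics/{name}.png',cv2.resize(im,None,fx=s,fy=s,interpolation=2))
crop(T,230,160,430,310,'topcrop'); crop(S,190,120,430,360,'scenecrop')
E
```

```text
big top wheel 538 0.4498 0.1427 0.0402 0.0275
big top tab 51 [[0.449 0.141]] [0.912 0.411] 0.423 [0.0076 0.0031] [0.436 0.133 0.11 ] [0.461 0.151 0.159]
big top hookpts 31
[[0.471, 0.154, 0.096], [0.468, 0.154, 0.097], [0.466, 0.152, 0.093], [0.448, 0.141, 0.046], [0.433, 0.139, 0.093], [0.428, 0.137, 0.095], [0.428, 0.129, 0.096], [0.425, 0.127, 0.086], [0.423, 0.129, 0.09], [0.42, 0.132, 0.093], [0.42, 0.126, 0.065]]
big scene wheel 993 0.451 0.1458 0.0409 0.0298
big scene tab 132 [[0.4572 0.1477]] [0.899 0.437] 0.452 [0.007  0.0029] [0.44  0.137 0.109] [0.464 0.154 0.156]
big scene hookpts 21
[[0.427, 0.129, 0.049], [0.462, 0.154, 0.1], [0.465, 0.154, 0.099], [0.47, 0.15, 0.099], [0.468, 0.153, 0.1], [0.471, 0.151, 0.096], [0.469, 0.154, 0.098], [0.472, 0.154, 0.097], [0.471, 0.157, 0.099], [0.474, 0.157, 0.099], [0.452, 0.146, 0.046]]
small top wheel 265 0.4413 -0.1543 0.0317 0.0284
small top tab 51 [[ 0.4424 -0.1547]] [ 0.941 -0.339] -0.346 [0.0074 0.0033] [ 0.429 -0.163  0.109] [ 0.455 -0.147  0.156]
small top hookpts 40
[[0.466, -0.163, 0.096], [0.461, -0.163, 0.098], [0.442, 
[... 1472 characters left out ...]
0.18 81 0.6131 0.2692 0.261
scene -0.16 81 0.6121 0.2604 0.2566
scene -0.14 87 0.6108 0.2574 0.2523
scene -0.12 85 0.6098 0.2531 0.248
scene -0.1 84 0.609 0.2502 0.2441
scene -0.08 91 0.6083 0.2447 0.2398
scene -0.06 85 0.6074 0.2399 0.2355
scene -0.04 89 0.6061 0.2351 0.2317
scene -0.02 95 0.6042 0.2373 0.2277
scene -0.0 429 0.6155 0.2388 0.2261
scene 0.02 421 0.6043 0.2392 0.217
scene 0.04 97 0.602 0.2197 0.2146
scene 0.06 97 0.6007 0.2146 0.2106
scene 0.08 102 0.6002 0.2109 0.2064
scene 0.1 104 0.599 0.2071 0.2019
scene 0.12 103 0.5979 0.2027 0.1975
scene 0.14 107 0.5971 0.1978 0.1932
scene 0.16 220 0.5991 0.2077 0.1901
scene 0.18 146 0.5952 0.2072 0.1861
scene 0.2 132 0.5943 0.1881 0.183
```

View pics/topcrop.png

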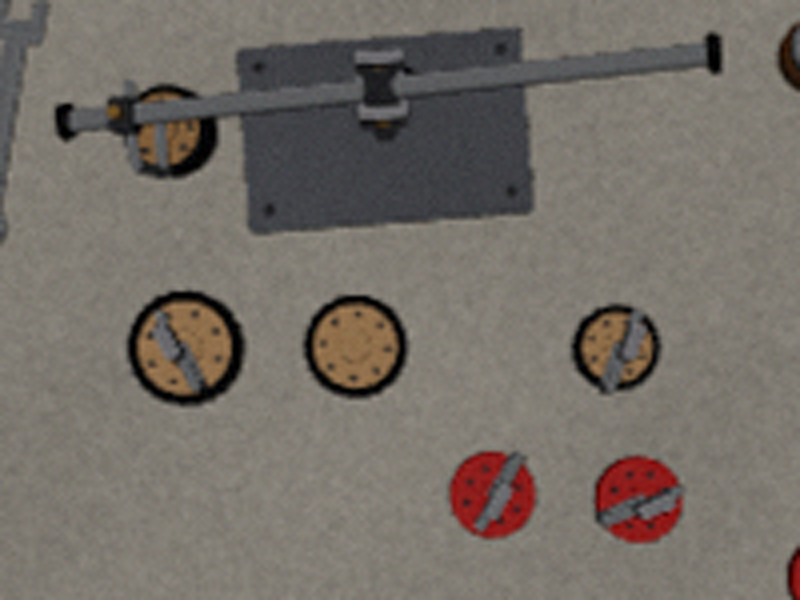

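View pics/scenecrop.png

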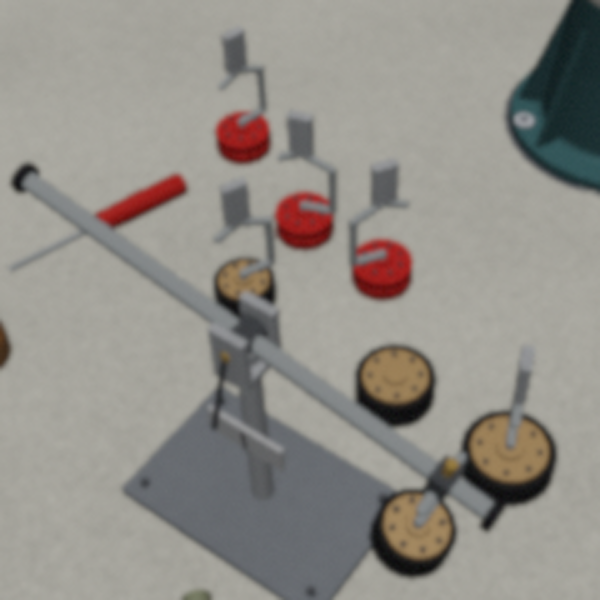

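```bash
cat >> h.py <<'E'
from scipy.spatial.transform import Rotation as Ro
def q(psi):
    a=psi+np.pi/2
    M=np.array([[np.cos(a),np.sin(a),0],[np.sin(a),-np.cos(a),0],[0,0,-1]])
    return Ro.from_matrix(M).as_quat()
PIV=np.array([.600,0.0,.215]); YAW=.052   # rack
def onbar(d,t,x=0.0,up=0.0):
    """world point at distance d (left +) on bar tilted t (neg=left down), offset x in rack x, up in z"""
    yv=np.array([-np.sin(YAW),np.cos(YAW),0]);xv=np.array([np.cos(YAW),np.sin(YAW),0])
    return PIV+yv*d*np.cos(t)+np.array([0,0,d*np.sin(t)+up])+xv*x
def fz(n=10,dt=.02):
    a=[]
    for _ in range(n): a.append(current_force()); sleep(dt)
    return np.mean(a,0),np.std(a,0)
def tilt(cams=('top','scene'),save=None,verbose=True):
    out=[]
    for cn in cams:
        c=cap(cn,save and save+cn); W=cloud(c)
        m=np.all((W>[.55,-.25,.15])&(W<[.65,.25,.30]),-1); p=W[m]
        # keep points near the bar line, robustly
        y=p[:,1]; keep=(abs(y)>.03)
        p=p[keep]; y=p[:,1]
        best=None
        rng=np.random.default_rng(0)
        for _ in range(400):
            i,j=rng.integers(0,len(p),2)
            if abs(y[i]-y[j])<.1: continue
            s=(p[j,2]-p[i,2])/(y[j]-y[i]); r=abs(p[:,2]-p[i,2]-s*(y-y[i]))<.005
            if best is None or r.sum()>best.sum(): best=r
        A=np.polyfit(y[best],p[best,2],1); B=np.polyfit(y[best],p[best,0],1)
        out.append(np.arctan(A[0]*np.cos(YAW)))
        if verbose: print(cn,'tilt',out[-1].round(4),'z0',A[1].round(4),'x0',B[1].round(4),'xs',B[0].round(4),best.sum())
    return out
E
python3 - <<'E'
from h import *
import h
T=dict(np.load('top0.npz'));S=dict(np.load('scene0.npz'))
h.capture=lambda n:dict(top=T,scene=S)[n]
tilt()
W=cloud(T)
# yoke and collars
for cn,c in (('top',T),('scene',S)):
    W=cloud(c); m=np.all((W>[.55,-.04,.229])&(W<[.66,.04,.25]),-1); p=W[m]; print(cn,len(p),p.min(0),p.max(0))
    m=np.all((W>[.5,-.12,.008])&(W<[.72,.12,.018]),-1); p=W[m]; print(cv2.minAreaRect(p[:,:2].astype(np.float32)))
print(world(T,246.2,190),world(T,408.2,173.2))
for P,psi in [((.45,.143,.24),.44),((.45,.143,.115),.44),((.55,-.15,.30),.05),((.6,-.15,.26),.05),((.443,-.154,.115),-.37),((.6,.09,.24),.05),((.54,.09,.3),.05)]:
    print(P,np.round(inverse_kinematics(P,q(psi)),2))
print(current_clock())
for _ in range(3): print(current_force())
print(current_clock()); print(fz())
E
```

```text
top tilt -0.2026 z0 0.2212 x0 0.599 xs -0.0542 704
scene tilt -0.2025 z0 0.2233 x0 0.6032 xs -0.0505 1545
top 106 [ 0.57820741 -0.03771562  0.22903213] [0.62138574 0.01540835 0.24260952]
((0.6107670068740845, -0.0037919655442237854), (0.21345911920070648, 0.2277621477842331), 0.09783166646957397)
scene 271 [ 0.57961539 -0.0398403   0.22900347] [0.62229139 0.01937402 0.23920791]
((0.6006646156311035, 0.0035299286246299744), (0.13200926780700684, 0.20045386254787445), 2.5787694454193115)
[0.58755539 0.1986928  0.19026399] [ 0.60813529 -0.19559514  0.2707057 ]
(0.45, 0.143, 0.24) [ 0.16  0.16  1.75 -0.    1.23 -1.85]
(0.45, 0.143, 0.115) [ 0.16  0.31  1.9  -0.    0.92 -1.85]
(0.55, -0.15, 0.3) [-0.39  0.26  1.47 -0.    1.42 -2.01]
(0.6, -0.15, 0.26) [-0.36  0.36  1.42 -0.    1.37 -1.98]
(0.443, -0.154, 0.115) [-0.48  0.31  1.91 -0.    0.92 -1.68]
(0.6, 0.09, 0.24) [ 0.04  0.35  1.47 -0.    1.31 -1.59]
(0.54, 0.09, 0.3) [ 0.04  0.22  1.51 -0.    1.41 -1.58]
0.7
[ 0.02670635  0.14468123 -0.77694167]
[ 0.02670635  0.14468123 -0.77694167]
[ 0.02670635  0.14468123 -0.77694167]
0.7
(array([ 0.15012075, -0.10104016, -0.15297009]), array([0.42959666, 0.39450747, 0.45258506]))
```

```bash
sed -i 's/PIV=np.array(\[.600,0.0,.215\])/PIV=np.array([.6003,.002,.215])/' h.py
python3 - <<'E'
from h import *
move_ptp((.45,.143,.20),q(.44)); print(current_clock())
c=cap('wrist','w1')
servo_line((.45,.143,.116),rate=.12)
f0=fz(20); print('base',f0)
move_gripper(0.0); print(current_clock(),current_finger_gap())
servo_line((.45,.143,.170),rate=.12)
f1=fz(20); print('lift',f1,'mass',(f1[0]-f0[0])[2]/-9.81, current_clock(),current_finger_gap())
E
```

```text
2.6
base (array([-0.10789774, -0.01825627,  0.03088019]), array([0.46908614, 0.49508429, 0.42352313]))
5.0083 0.009795913409335985
lift (array([ 0.07192848, -0.03273324, -3.82240248]), array([0.41906693, 0.46209372, 0.3642145 ])) mass 0.3927913016300358 5.9417 0.009995585108336282
```

View pics/w1.png

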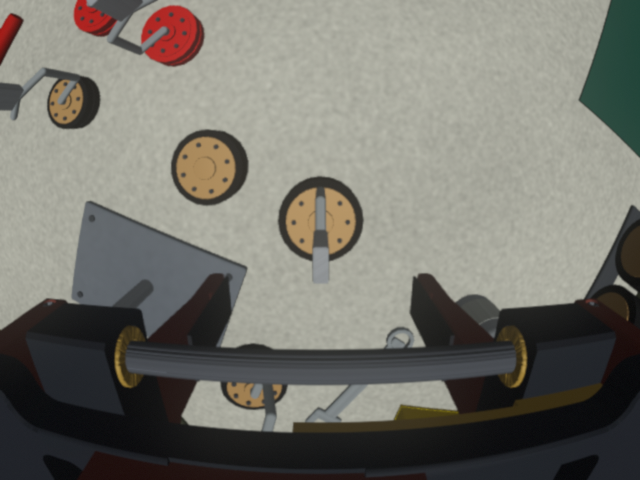

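```bash
python3 - <<'E'
from h import *
t=-.2026; d=-.127
servo_line((.45,.143,.29),rate=.25)
P=onbar(d,t,x=-.075,up=.0515); print(P)
servo_line((P[0]-.03,P[1],P[2]),q(YAW),rate=.3); print(current_clock())
servo_line(P,rate=.2)
f=fz(20); print(f)
for c in('top','scene'): cap(c,'b1'+c)
print(current_clock(),current_position())
c=cap('wrist','b1w')
S=cv2.imread('pics/b1scene.png')[100:360,180:440]; cv2.imwrite('pics/b1sc.png',cv2.resize(S,None,fx=2.3,fy=2.3,interpolation=2))
E
```

```text
[ 0.53186739 -0.12613252  0.29205454]
7.6417
(array([-8.22585817e-02, -1.56879726e-03, -3.85844870e+00]), array([0.71694162, 0.38018371, 0.45578243]))
8.375 [ 0.53158021 -0.12608534  0.29215438]
```

View pics/b1sc.png

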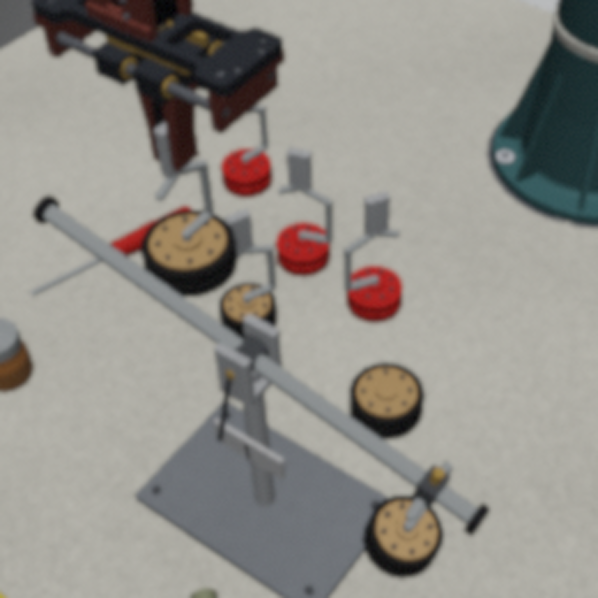

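View pics/b1w.png

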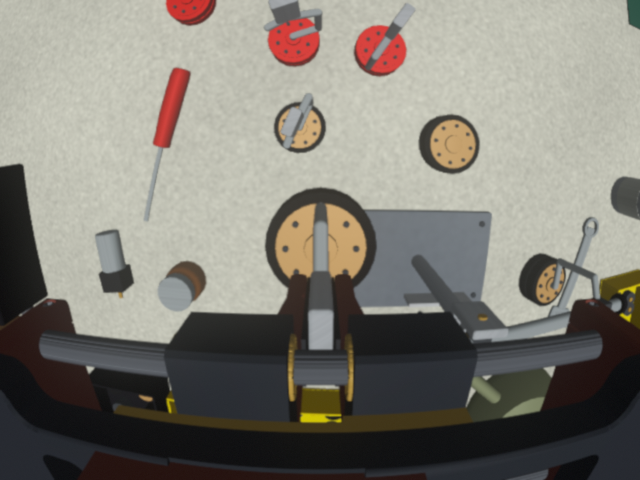

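```bash
python3 - <<'E'
from h import *
t=-.2026; d=-.127; U=.023
print(servo_line(onbar(d,t,0,.0515),rate=.1,contact_N=4), current_clock())
f0,_=fz(15); print(f0)
servo_line(onbar(d,t,0,U+.004),rate=.06)
for tt in (-.12,-.04,.03):
    servo_line(onbar(d,tt,0,U),rate=.016)
    print(tt,fz(10)[0].round(2),current_clock())
print(tilt(save='b2'))
S=cv2.imread('pics/b2scene.png')[100:360,180:440]; cv2.imwrite('pics/b2sc.png',cv2.resize(S,None,fx=2.3,fy=2.3,interpolation=2))
print(current_clock(),current_position())
E
```

```text
False 9.325
[-0.13645935 -0.04327387 -3.86577126]
-0.12 [-0.68 -0.54 -2.47] 11.35
-0.04 [-1.09 -1.08 -1.7 ] 12.3
0.03 [-1.11 -1.52 -0.72] 13.175
top tilt 0.0417 z0 0.2211 x0 0.5968 xs -0.0355 411
scene tilt 0.0444 z0 0.2223 x0 0.6033 xs -0.05 1479
[np.float64(0.04166713956646286), np.float64(0.04437092728334883)]
13.275 [ 0.60687515 -0.12478318  0.23423925]
```

View pics/b2sc.png

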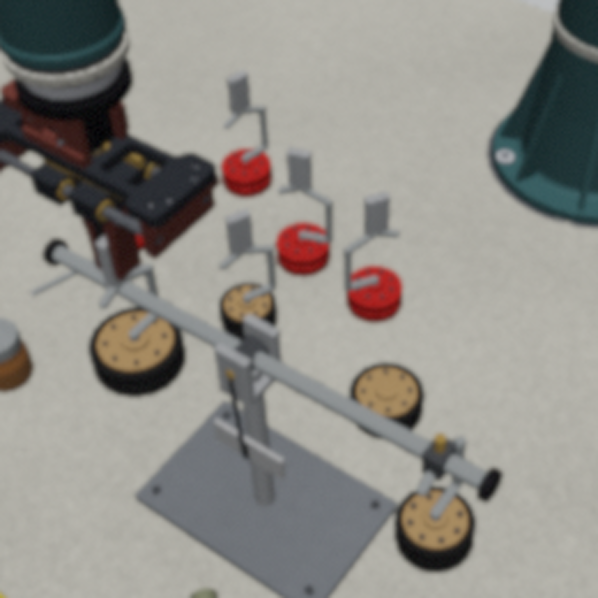

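```bash
python3 - <<'E'
from h import *
d=-.127; U=.023
p=np.array(current_position()); tt=.03; base=onbar(d,tt,0,U); off=0;yo=0
for k in range(4):
    off-=.002; tt+=.013
    servo_line(onbar(d,tt,off,U)+[0,yo,0],rate=.016)
    f=fz(12)[0]; print(off,yo,tt,f.round(2),current_clock())
    if abs(f[1])>.5: yo+=np.sign(f[1])*.0006
    if f[0]>-.35: break
print(tilt(('scene',)),current_clock())
E
```

```text
-0.002 0 0.043 [ 1.7  -0.22 -0.55] 13.7833
scene tilt 0.0526 z0 0.2222 x0 0.6033 xs -0.0488 1454
[np.float64(0.05261115742174136)] 13.8333
```

```bash
python3 - <<'E'
from h import *
d=-.127; U=.023
servo_line(onbar(d,.075,-.0012,U)+[0,-.0005,0],rate=.016)
print(fz(12)[0].round(2))
servo_line(onbar(d,.092,-.0010,U)+[0,-.0008,0],rate=.016)
f,s=fz(30); print(f.round(2),tilt(('scene',)),current_clock())
E
```

```text
[ 1.57  1.71 -0.25]
scene tilt 0.0995 z0 0.2218 x0 0.6035 xs -0.0476 1438
[0.79 1.43 0.  ] [np.float64(0.09954167322551818)] 15.275
```

```bash
python3 - <<'E'
from h import *
move_gripper(0.03)
p=np.array(current_position()); print(current_clock(),current_force())
print(tilt(('scene',),verbose=False)); 
servo_line(p+[0,0,.05],rate=.15)
print(current_clock(),tilt(('scene',),verbose=False),tilt(save='b3'))
S=cv2.imread('pics/b3scene.png')[100:360,180:440]; cv2.imwrite('pics/b3sc.png',cv2.resize(S,None,fx=2.3,fy=2.3,interpolation=2))
E
```

```text
15.8083 [-0.08897802 -0.43730322  0.78283452]
[np.float64(0.11289656305075403)]
top tilt 0.1205 z0 0.2195 x0 0.5939 xs -0.013 408
scene tilt 0.1093 z0 0.2216 x0 0.6036 xs -0.0468 1429
16.3417 [np.float64(0.11541890686725458)] [np.float64(0.12048153718722208), np.float64(0.10927922420382763)]
```

View pics/b3sc.png

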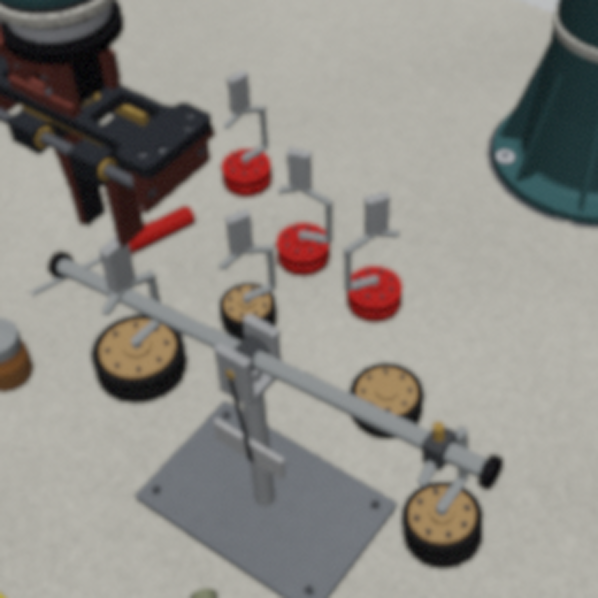

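```bash
python3 - <<'E'
from h import *
p=np.array(current_position())
x,y=.4428,-.1545
servo_line((x,y,p[2]+.01),q(-.37),rate=.3)
move_gripper(0.06)
servo_line((x,y,.175),rate=.25)
c=cap('wrist','w2'); print(tilt(save='b4'))
servo_line((x,y,.116),rate=.12)
f0,_=fz(25); print(f0,current_clock())
move_gripper(0.0); print(current_clock(),current_finger_gap())
servo_line((x,y,.19),rate=.12)
f1,_=fz(30); print(f1,'mass',(f1-f0)[2]/-9.81,current_clock(),current_finger_gap())
E
```

```text
top tilt 0.1108 z0 0.221 x0 0.5988 xs -0.05 732
scene tilt 0.1161 z0 0.2224 x0 0.6033 xs -0.0502 1430
[np.float64(0.11080553518119356), np.float64(0.11608395369247816)]
[ 0.01693408 -0.26286044  0.03421644] 19.65
20.475 0.010144825824410295
[ 0.0728492   0.16310842 -2.4237837 ] mass 0.2505606662221808 21.7417 0.009687449619605538
```

View pics/w2.png

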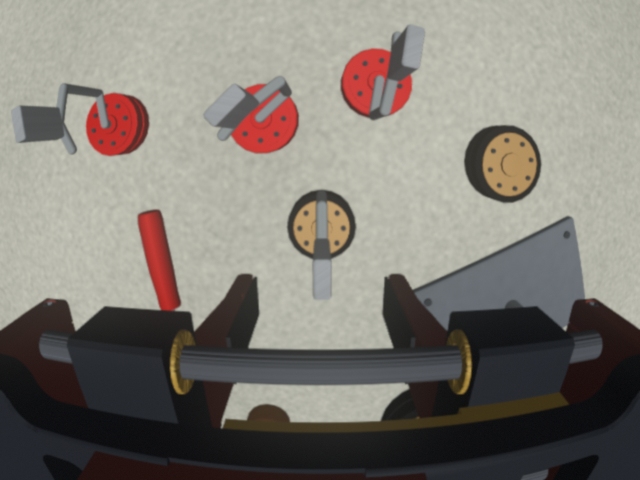

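```bash
python3 - <<'E'
from h import *
t=.113; d=.073; U=.023
p=current_position()
servo_line((p[0],p[1],.29),rate=.25)
P=onbar(d,t,-.08,.0515)
servo_line((P[0],P[1],.285),q(YAW),rate=.3)
servo_line(P,rate=.2)
f0,_=fz(10);print(f0,current_clock())
cap('wrist','w3'); 
print(servo_line(onbar(d,t,-.001,.0515),rate=.1,contact_N=4), current_clock())
for c in ['top','scene']: cap(c,'c1'+c)
S=cv2.imread('pics/c1scene.png')[100:360,180:440]; cv2.imwrite('pics/c1sc.png',cv2.resize(S,None,fx=2.3,fy=2.3,interpolation=2))
S=cv2.imread('pics/c1top.png')[150:270,230:430]; cv2.imwrite('pics/c1tc.png',cv2.resize(S,None,fx=3,fy=3,interpolation=2))
E
```

```text
[ 0.04532675 -0.14012606 -2.26605815] 23.65
False 24.6417
```

View pics/c1sc.png

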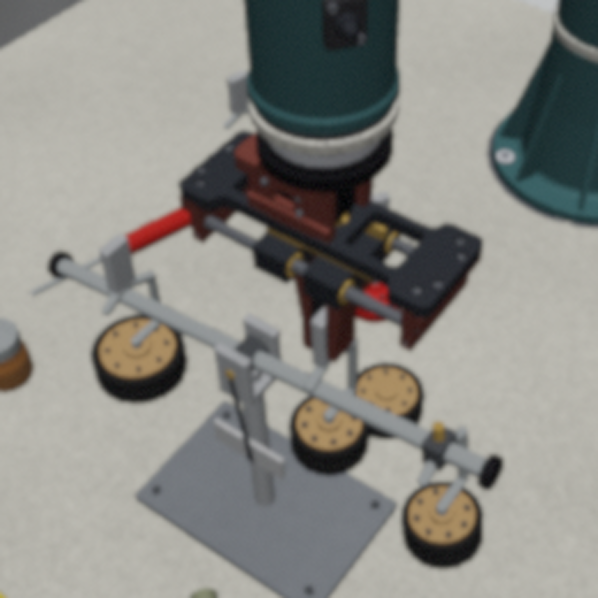

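The small set's hook is around the bar between the yoke and the clamped set, nothing touching. Now I lower it slowly.

```bash
python3 - <<'E'
from h import *
t=.113; d=.073; U=.023
servo_line(onbar(d,t,-.001,U+.005),rate=.06)
for tt in (.113,.06,.02):
    servo_line(onbar(d,tt,-.001,U),rate=.008)
    print(tt,fz(15)[0].round(2),current_clock())
print(tilt(('scene',)))
E
```

```text
0.113 [-0.01 -0.07 -2.05] 26.3083
0.06 [ 0.65  0.56 -0.83] 27.1917
0.02 [ 1.16  1.63 -0.19] 27.9583
scene tilt 0.0062 z0 0.1528 x0 0.6043 xs -0.0751 1527
[np.float64(0.006235806190548227)]
```

```bash
sed -i 's/\.15\])&(W<\[.65,.25,.30\])/.17])\&(W<[.65,.25,.28])/; s/if abs(y\[i\]-y\[j\])<.1: continue/if abs(y[i]-y[j])<.1: continue\n            if abs(p[i,2]+(p[j,2]-p[i,2])*(0-y[i])\/(y[j]-y[i])-.222)>.005: continue/' h.py
python3 - <<'E'
from h import *
print(tilt(save='c2'),fz(20)[0].round(2),current_clock())
S=cv2.imread('pics/c2scene.png')[100:360,180:440]; cv2.imwrite('pics/c2sc.png',cv2.resize(S,None,fx=2.3,fy=2.3,interpolation=2))
E
```

```text
top tilt 0.0219 z0 0.2219 x0 0.5979 xs -0.0546 397
scene tilt 0.0131 z0 0.2226 x0 0.6037 xs -0.0472 1476
[np.float64(0.021857183150022268), np.float64(0.013059742499419356)] [1.2  1.43 0.13] 28.4417
```

View pics/c2sc.png

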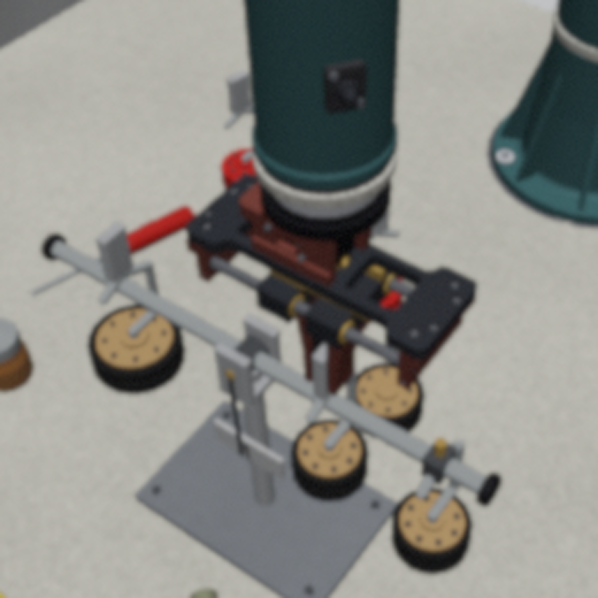

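```bash
python3 - <<'E'
from h import *
p=np.array(current_position())
servo_line(p+[.0008,.0008,-.0002],rate=.005); print(fz(25)[0].round(2),current_clock())
move_gripper(.03); print(current_clock())
print(tilt(('scene',),verbose=False))
servo_line(np.array(current_position())+[0,0,.05],rate=.15)
print(tilt(('scene',),verbose=False)); sleep(.3); print(tilt(save='c3'),current_clock())
E
```

```text
[-0.73 -1.24 -0.2 ] 29.2583
29.7917
[np.float64(0.003845745867456399)]
[np.float64(0.0072445526898195466)]
top tilt -0.0145 z0 0.2189 x0 0.5929 xs -0.0928 387
scene tilt 0.0059 z0 0.2226 x0 0.6033 xs -0.0495 1522
[np.float64(-0.014490444635764663), np.float64(0.0058851966621517445)] 30.775
```

```bash
python3 - <<'E'
from h import *
p=np.array(current_position())
servo_line((.42,p[1],.31),rate=.25)
for k in range(3):
    print(tilt(save='c4')); sleep(.4)
print(current_clock())
S=cv2.imread('pics/c4scene.png')[100:360,180:440]; cv2.imwrite('pics/c4sc.png',cv2.resize(S,None,fx=2.3,fy=2.3,interpolation=2))
S=cv2.imread('pics/c4top.png')[150:270,230:430]; cv2.imwrite('pics/c4tc.png',cv2.resize(S,None,fx=4,fy=4,interpolation=2))
c=cap('scene'); W=cloud(c); m=np.all((W>[.5,-.25,.2])&(W<[.7,.25,.24]),-1);p=W[m]
for y in np.arange(-.2,.21,.04):
    q_=p[(abs(p[:,1]-y)<.008)]; print(round(y,2),len(q_),np.median(q_[:,2]).round(4),np.percentile(q_[:,2],95).round(4))
E
```

```text
top tilt 0.0058 z0 0.221 x0 0.5981 xs -0.0517 724
scene tilt 0.0066 z0 0.2224 x0 0.6032 xs -0.0485 1518
[np.float64(0.005794471730570231), np.float64(0.00658358706515)]
top tilt 0.0052 z0 0.2205 x0 0.5983 xs -0.0519 720
scene tilt 0.0064 z0 0.2226 x0 0.6032 xs -0.0492 1521
[np.float64(0.005217548723230505), np.float64(0.006361623540590476)]
top tilt 0.002 z0 0.2211 x0 0.5984 xs -0.0517 736
scene tilt 0.0065 z0 0.2224 x0 0.6033 xs -0.0492 1525
[np.float64(0.0020062971127787935), np.float64(0.0065188635664204814)]
33.1333
-0.2 87 0.223 0.2288
-0.16 54 0.2222 0.2248
-0.12 200 0.2235 0.2379
-0.08 58 0.2225 0.2248
-0.04 66 0.2223 0.2249
0.0 257 0.2278 0.2378
0.04 75 0.2225 0.2245
0.08 197 0.2236 0.2367
0.12 82 0.2228 0.2252
0.16 121 0.2228 0.2296
0.2 105 0.224 0.2295
```

View pics/c4sc.png

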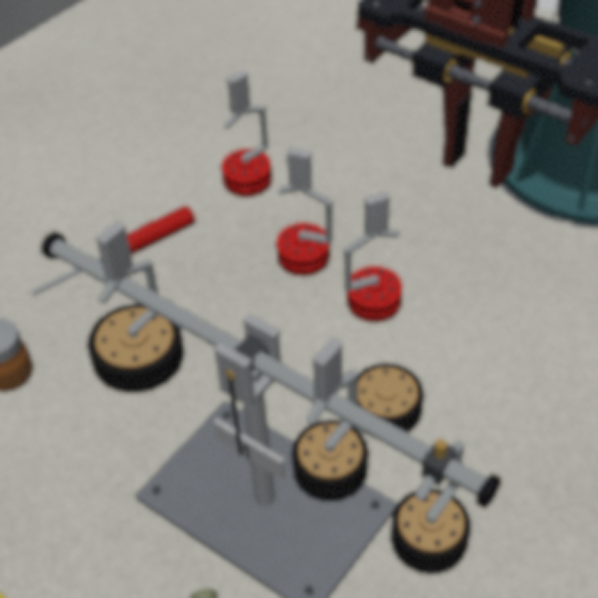

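View pics/c4tc.png

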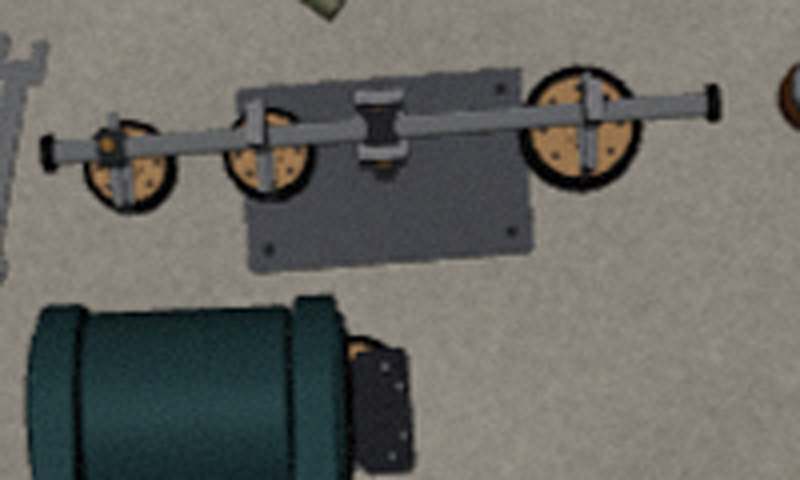

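```bash
python3 - <<'E'
from h import *
for n in ('top','scene'):
    r=[]
    c=cap(n); W=cloud(c); m=np.all((W>[.5,-.2,-.01])&(W<[.7,.2,.008]),-1); p=W[m]
    A=np.c_[p[:,:2],np.ones(len(p))]; k=np.linalg.lstsq(A,p[:,2],rcond=None)[0]; print(n,k.round(4),len(p))
print(np.mean([tilt(verbose=False) for _ in range(4)],0),current_clock(),current_force())
E
```

```text
top [-0.0016 -0.0008  0.0013] 5493
scene [-0.0014 -0.0002  0.003 ] 8865
[0.00156613 0.00583069] 33.6833 [ 0.51404444  0.32824798 -0.21339518]
```

```bash
python3 - <<'E'
from h import *
close_job(); print(current_clock())
E
```

```text
the job is handed in; nothing more can be done
the job is handed in; nothing more can be done
```

Both sets hang by their hooks and the bar stands level to within about 0.006 rad. I handed the job in at about 34 s, with the gripper well clear.

- **Big set:** I weighed it at about 0.39 kg while lifting it and hung it on the right arm 127 mm from the pivot. I lowered it until the wrist carried nothing and let go. The bar went smoothly from -0.20 to +0.11 rad and moved only about 0.01 rad on release.
- **Small set:** I weighed it at about 0.25 kg and hung it 73 mm left of the pivot, between the pivot and the clamped set. I chose that position from the measured tilt so that the bar would balance.
- **Last checks:** The tilt read about +0.002 rad from the top camera and +0.006 from the scene camera. The table slope, as a check on camera bias, read at most 0.0008 rad. The bar was at rest and the wrist felt no load beyond noise. In the pictures nothing else appears to have moved, though I did not measure the bystanders again.

**Not done or off:**
- I did not slide a set afterwards, because the bar already stood level within what I could measure.
- Just before each release there was a small sideways friction force of 1 to 2 N at the hook.
- Two tilt readings taken around the small set's hanging were wrong. In one the fit caught the wheel tops, and in the other the gripper hid the bar from the top camera. I replaced both with clear views.

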